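# Snap the lift-off handle onto the parts carrier and carry it to the mat

### The job

Put the T-shaped handle on the parts carrier: push it gently down over the upright spigot and turn it, without forcing it, until the spring button pops out through the hole in its tube. Then lift the carrier by its handle, without tipping it, and set it down gently, wholly on the black rubber mat; leave the other things where they are.

Things in the scene. Friction and masses are not known exactly. Their poses are not given: they have to be found in the camera images.
- handle: Lift-off T handle, 124 mm tall, 0.2 kg, standing upright on the bench left of the vice. Origin: centre of its open mouth (underside); z up. Steel flange 60 mm wide, 12 mm thick, its mouth a funnel 45 mm wide narrowing over 12 mm to the 30 mm bore (58 mm deep); tube 35 mm wide outside; neck 18 mm wide from 74 to 98 mm. The vice (165 mm high) stands between it and the carrier: pass over it.
- grip (a point): Middle of the handle's wooden cross grip, on the tube's axis, 111 mm above the handle's underside. The grip bar lies along the handle's y: 112 mm long (y), 24 mm wide (x), 26 mm high. Grasp it across the 24 mm. Axes as the handle's.
- hole (a point): Centre of the round button hole (11 mm wide) in the wall of the handle's tube: on the handle's -x side, 36 mm above its underside, 16 mm from the tube's axis. The only hole.
- carrier: Grey sheet-steel parts carrier, open tray 180 (x) by 120 (y) mm, rim 48 mm high, on four rubber feet that hardly slip, about 0.7 kg with the bolts, nuts and bearing in it; loose on the bench right of the vice. Origin: centre of its underside; z up. In the middle a 60 mm wide boss carries a fixed upright steel spigot, 28 mm wide (1 mm clearance in the bore) and 54 mm tall, with a round nose.
- seat (a point): Centre of the flat top of the carrier's boss, at the spigot's foot, 44 mm above the carrier's underside; axes as the carrier's. The handle's origin comes to lie here when its flange sits home on the boss. Thin sheet: at most 70 N may act between handle and carrier (all their contacts added up); twisting the locked handle with 0.4 N m reaches that.
- button (a joint): Push-in of the domed brass spring button (9 mm wide, sticks out 7.5 mm) on the spigot's side, 36 mm above seat: 0 = out (free or popped through the hole), 0.005 to 0.007 m = held in by the bore. It faces the carrier's -x, give or take up to 0.75 rad about z (each spigot differs). The funnel presses it in at 8 to 18 N of downward push. Popped, it stops turning and lifting (1 to 2 mm, 0.2 rad play).
- mat: Black ribbed rubber bench mat, 260 (x) by 200 (y) mm, 4 mm thick, fixed on the bench just right of the vice; the carrier goes onto it. Origin: centre of its underside. Nothing else lies on it.
- tape_measure: Yellow tape measure, 68 x 71 x 35 mm, bystander on the bench behind the mat; origin at the centre of its underside.
- grease_tin: Round tin, 69 mm wide, 60 mm tall, bystander on the bench behind the carrier; origin at the centre of its underside.
- sanding_block: Brown sanding block, 63 x 106 x 37 mm, bystander on the bench behind the handle; origin at the centre of its underside.

How it is judged:
By the outcome, as a careful person would: the job done as asked, in the order asked, and still so for the second after the job is handed in, with the robot touching nothing.
It also fails if it takes over 72 s, if anything falls off the work surface, if the arm or the gripper's body presses on something with over 40 N, if the wrist force passes 120 N, or if a joint passes its speed limit or range.

### The arm

A 7-joint arm with a two-finger parallel gripper is mounted at the origin on a cart in front of the work surface, level with it; the furniture and walls round the work are solid. World frame = base frame: x ahead of the robot, y to its left, z up, the work surface at z = 0. Lengths are in m, angles in degrees, forces in N, time in s.
With the tool pointing down it reaches from about 0.4 to 0.875 m from the base axis. Payload 6.5 kg.
Tool frame: the origin (TCP) lies midway between the tips of the shut fingers; the grasp point (between the pads) lies 19 mm behind it; z points along the fingers, y is the line along which they close (so a half turn about z gives the same grasp; the last joint's range is limited). The gripper opens to 88 mm and grips with 3 to 60 N. Pads are 18 mm wide; open, the fingers measure 123 mm over their backs; the gripper's body (75 mm by 187 mm) begins 45 mm behind the grasp point.
Start: joints at [67.827, 30.733, -0.252, 88.115, 0.149, 61.152, -4.079], TCP at [0.205, -0.617, 0.239] pointing down, gripper open.
Joint ranges: [-154.64, 154.64], [-21.42, 123.67], [-72.66, 72.17], [13.99, 137.28], [-74.86, 254.86], [10.95, 109.41], [-158.01, 158.01]. Speed limits (degrees/s): [136.94, 136.94, 180, 180, 180, 180, 180].

### API

Orientations are given as a 3x3 rotation matrix whose columns are the frame's x, y, z axes.
In Python, from rig import read_state, get_image, job_done, regions_of gives the robot as it stands.
- The arm moves only by the tool jog_arm, never from a script. Its argument "motion" is a list of rows, each a list of 4 numbers: the shift along the tool's x, y, z in m, then the turn about the tool's z in rad. In form: [[x, y, z, twist], ...]. A call has 1 to 10 rows; each row is the pose to reach, as a shift and turn from the pose commanded when the call began, along the tool's axes at that moment; what a row does not reach only later rows make up. A row lasts 1/12 s, in which the tool goes at most 41.7 mm and 7.16 degrees, less where a joint would pass 70% of its speed; a pose out of reach is approached as far as the arm can. A call with a gripper value outside its range is refused whole. "claw" is the closure, from 0 (fully open) to 1 (shut), set as the call begins (left out, the last holds). The fingers move at their own pace and stop on an object; the grip force is fixed at half the most. Time passes only in rows, so rows that repeat a pose let the fingers close. It gives the time, the measured TCP pose, the force, the opening and the grip force at its end, in the units of the state.
- read_state(): the state, without advancing time (a new reading comes with each control period).
- get_image(name): name is "scene" or "top" or "wrist"; returns a dict with "pixels" (400x640x3 uint8, red, green, blue), "mtx" (3x3 intrinsics, pixels), "eye" and "orientation" of the camera in the world; the wrist camera has in their place "mount" (4x4, takes a point from camera to tool coordinates, whose origin is the TCP and whose axes are the flange's). Camera axes: x right, y up, looking along -z (the intrinsics and any distortion apply to the point x, -y, -z); pixel columns grow to the right and rows downward; lengths in m; the calibration is good to about 2 mm. A picture is of the moment at which its call begins: read the wrist's pose just before it. There is no depth.
- job_done(): hands the job in; it is judged then, once.
Trained networks look in a picture, given as the dict that the camera call returned (one of the last four; its "shot" number tells which), for a name from the list of things; names that differ only in an ending like _2 or _b are one class to them, and where a whole thing is asked for, a point or a joint stands for the part that bears it (a point fixed in the world has none). Each returns a list of dicts, best first, with "p" (0 to 1); they miss things now and then, are a little off and sometimes report something else, mostly with a low value. They report only what shows in the picture. A call takes as long as a camera call.
- regions_of(picture, name): "mask" (400x640 bool, what is visible of it) and "uv" ([column, row] in pixels, amid what is visible of it).
The state is a dict: "time": time; "joint_positions": joint angles; "qd": joint speeds; "tau": joint torques, N m; "ee_pos": TCP position; "ee_rot": TCP orientation; "contact_force": force on the tool from outside, world axes, zero at the start; "torque": the same for the moment, N m; "grip_width": opening from 0.0 (shut) to 1.0 (fully open); "finger_force": force on a finger pad.
Only numpy, scipy, OpenCV 4.12 (cv2) and the standard library are available. Lean on these libraries where they do the work, as an engineer would, in place of code of your own. Each camera call takes 0.05 s, during which the arm holds its last target. There are 200 camera calls.

## Working session

There is one attempt and no reset: what is moved stays moved. The work goes in short steps, Python scripts to look and compute and a tool call to move; the robot and the scene stay as the last step left them, time stands still between calls to the robot, and variables do not carry over. Pictures are saved under pics/ and viewed, at most 10 in all, crops included, and the job is handed in when it is done.

Besides the shell and the picture viewer there is one more tool, called after ">>>" by a JSON object that holds its "op" and its "data", one argument or row to a line. jog_arm: Moves the arm, as the interface text tells. Its arguments: {"type":"object","properties":{"motion":{"type":"array"},"claw":{"type":"number"}},"required":["motion"]}

```bash
ls; mkdir -p pics
cat > h.py <<'E'
import numpy as np, cv2
from rig import *
def cam(im, st=None):
    """returns R (world from cam), eye"""
    if 'mount' in im:
        T=np.eye(4);T[:3,:3]=np.array(st['ee_rot']);T[:3,3]=st['ee_pos']
        M=T@np.array(im['mount']);return M[:3,:3],M[:3,3]
    return np.array(im['orientation']),np.array(im['eye'])
def ray(im,uv,st=None):
    R,e=cam(im,st);K=np.array(im['mtx'])
    d=np.linalg.inv(K)@[uv[0],uv[1],1];d=R@[d[0],-d[1],-d[2]]
    return e,d/np.linalg.norm(d)
def atz(im,uv,z,st=None):
    e,d=ray(im,uv,st);return e+d*(z-e[2])/d[2]
def proj(im,p,st=None):
    R,e=cam(im,st);c=R.T@(np.array(p)-e);q=np.array(im['mtx'])@[c[0],-c[1],-c[2]];return q[:2]/q[2]
def tri(rays):
    A=0;b=0
    for e,d in rays:
        P=np.eye(3)-np.outer(d,d);A=A+P;b=b+P@e
    return np.linalg.solve(A,b)
def save(im,n): cv2.imwrite('pics/'+n+'.png',im['pixels'][:,:,::-1])
E
python3 - <<'E'
from h import *
s=read_state();print(s)
for n in ['scene','top','wrist']:
    im=get_image(n);save(im,n+'0');print(n,{k:np.round(v,3).tolist() for k,v in im.items() if k!='pixels'})
    for t in ['handle','grip','hole','carrier','seat','button','mat','tape_measure','grease_tin','sanding_block']:
        r=regions_of(im,t)
        print(t,[(round(float(q['p']),2),np.round(q['uv'],1).tolist(),int(q['mask'].sum())) for q in r[:2]])
a=np.vstack([cv2.imread('pics/scene0.png'),]);
E
```

```text
pics
{'time': 0.0, 'joint_positions': array([67.82584538, 30.77905794, -0.25600717, 88.16932472,  0.14946681,
       61.15175403, -4.07922047]), 'qd': array([ 0.02030459, -0.06434356,  0.00704868, -0.04903884,  0.06047456,
       -0.10734988, -0.0180677 ]), 'tau': array([-6.56421926e-04, -5.70981002e+01,  9.90750007e-01, -2.51602596e+01,
       -5.61188185e-02,  1.79990631e-02,  1.84244600e-04]), 'ee_pos': array([ 0.20477609, -0.61625924,  0.23783049]), 'ee_rot': array([[ 9.48946316e-01,  3.15436920e-01, -6.62199068e-04],
       [ 3.15437592e-01, -9.48944956e-01,  1.61110226e-03],
       [-1.20189331e-04, -1.73773203e-03, -9.99998483e-01]]), 'contact_force': array([-0.18549971,  1.21649706, -0.37084328]), 'torque': array([0.01141249, 0.04679673, 0.01399688]), 'finger_force': 0.0, 'grip_width': 0.9992050854331201}
scene {'mtx': [[464.448, 0.0, 318.2], [0.0, 464.448, 190.209], [0.0, 0.0, 1.0]], 'eye': [-0.447, 0.831, 0.817], 'orientation': [[-0.634, 0.371, -0.679], [-0.773, -0.326, 0.544], [-0.02, 0.87, 0.493]], 'shot': 1}
handle [(0.69, [275.5, 242.0], 1014)]
grip [(0.71, [279.9, 238.
[... 561 characters left out ...]
[(0.95, [204.4, 266.5], 587)]
grip [(0.66, [206.9, 267.3], 600)]
hole [(0.86, [208.8, 265.7], 659)]
carrier [(0.65, [205.5, 266.5], 588)]
seat [(0.72, [410.2, 234.6], 2994)]
button []
mat [(0.87, [329.0, 220.4], 6433)]
tape_measure [(0.94, [333.8, 158.9], 541), (0.48, [204.1, 269.5], 573)]
grease_tin [(0.98, [394.2, 159.9], 572)]
sanding_block [(0.57, [208.8, 213.0], 901)]
wrist {'mtx': [[289.689, 0.0, 324.952], [0.0, 289.689, 198.569], [0.0, 0.0, 1.0]], 'mount': [[-0.001, 0.965, 0.264, 0.068], [1.0, 0.0, 0.001, 0.001], [0.001, 0.264, -0.965, -0.146], [0.0, 0.0, 0.0, 1.0]], 'shot': 3}
handle []
grip []
hole []
carrier []
seat []
button []
mat []
tape_measure []
grease_tin []
sanding_block []
```

```bash
python3 - <<'E'
import cv2,numpy as np
t=cv2.imread('pics/top0.png')[130:310,160:480]; s=cv2.imread('pics/scene0.png')[120:300,200:460]
cv2.imwrite('pics/c0.png',cv2.resize(t,None,fx=2.5,fy=2.5,interpolation=2)); cv2.imwrite('pics/c1.png',cv2.resize(s,None,fx=3,fy=3,interpolation=2))
E
python3 - <<'E'
from h import *
s=get_image('scene');t=get_image('top')
for n,ns in [('handle','grip'),('carrier','seat')]:
    a=regions_of(s,n)[0]['uv'];b=regions_of(t,ns)[0]['uv'];print(n,tri([ray(s,a),ray(t,b)]))
for n,z in [('mat',.004),('seat',.05),('grip',.124),('tape_measure',.035),('grease_tin',.06),('sanding_block',.037)]:
    r=regions_of(t,n)[0]; q=cv2.minAreaRect(np.argwhere(r['mask'])[:,::-1].astype(np.float32))
    print(n,r['p'],atz(t,r['uv'],z).round(3),[atz(t,c,z)[:2].round(3).tolist() for c in cv2.boxPoints(q)])
E
```

```text
handle [0.41861032 0.28079203 0.08451503]
carrier [ 0.50343035 -0.2710398   0.03534167]
mat 0.94 [ 0.547 -0.051  0.004] [[0.678, 0.052], [0.68, -0.155], [0.416, -0.154], [0.414, 0.049]]
seat 0.76 [ 0.501 -0.27   0.05 ] [[0.591, -0.19], [0.613, -0.318], [0.433, -0.345], [0.411, -0.219]]
grip 0.74 [0.42  0.274 0.124] [[0.43, 0.336], [0.477, 0.305], [0.414, 0.21], [0.368, 0.24]]
tape_measure 0.63 [ 0.735 -0.059  0.035] [[0.766, -0.03], [0.766, -0.092], [0.695, -0.092], [0.694, -0.03]]
grease_tin 0.73 [ 0.719 -0.224  0.06 ] [[0.71, -0.177], [0.764, -0.23], [0.719, -0.274], [0.665, -0.221]]
sanding_block 0.86 [0.566 0.287 0.037] [[0.585, 0.355], [0.633, 0.309], [0.555, 0.229], [0.508, 0.275]]
```

View pics/c0.png

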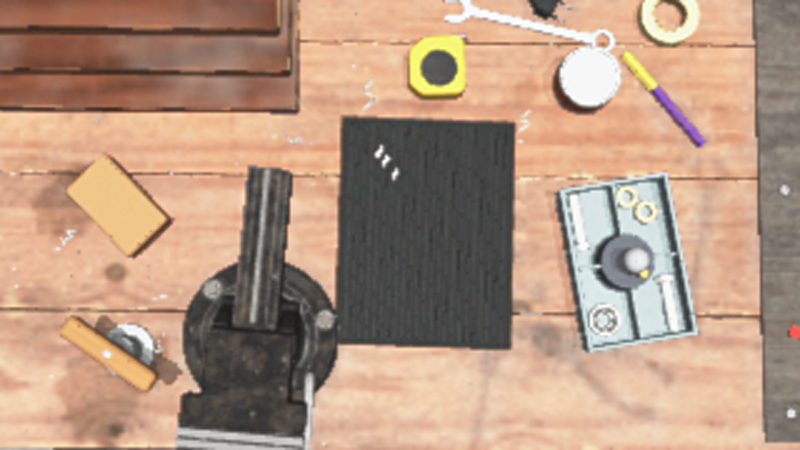

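View pics/c1.png

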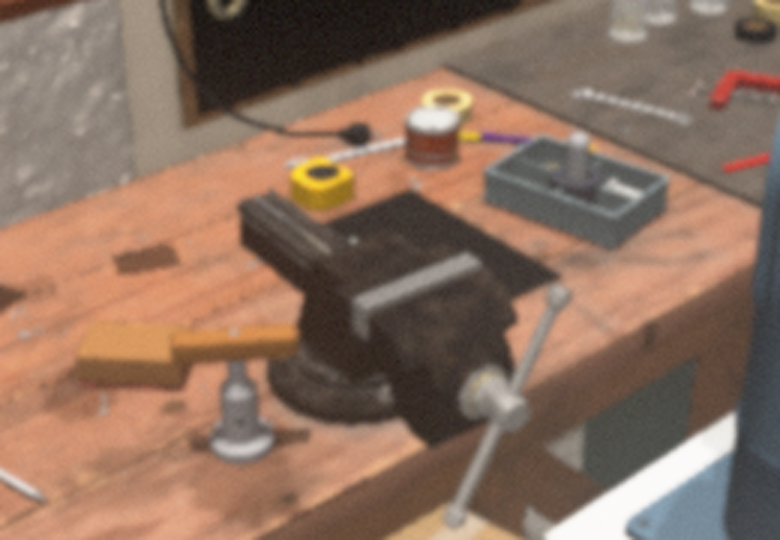

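Top view: the handle bar is at crop (110,350), the mat at (425,235), and the spigot at (635,260) with its button toward the lower right at (643,272). In the scene view, a dark spot on the tube near (240,422) may be the hole. I'll move for closer looks.

>>> {"op": "jog_arm", "data": {
  "motion": [
    [0.298,-0.214,-0.012,0],
    [0.298,-0.214,-0.012,0],
    [0.298,-0.214,-0.012,0],
    [0.298,-0.214,-0.012,0],
    [0.298,-0.214,-0.012,0],
    [0.298,-0.214,-0.012,0],
    [0.298,-0.214,-0.012,0],
    [0.298,-0.214,-0.012,0],
    [0.298,-0.214,-0.012,0],
    [0.298,-0.214,-0.012,0]
  ]
}}

```text
time: 3.08
ee_pos: [0.4255, -0.3126, 0.2513]
ee_rot: [[0.945, 0.326, 0.003], [0.326, -0.945, 0.003], [0.004, -0.001, -1.0]]
contact_force: [0.3, 0.1, -1.0]
grip_width: 1.003
finger_force: 0.0
```

>>> {"op": "jog_arm", "data": {
  "motion": [
    [0,0,0,0],
    [0,0,0,0],
    [0,0,0,0]
  ]
}}

```text
time: 3.33
ee_pos: [0.4192, -0.3213, 0.2506]
ee_rot: [[0.95, 0.313, -0.001], [0.313, -0.95, -0.001], [-0.001, 0.0, -1.0]]
contact_force: [0.2, -0.2, 0.3]
grip_width: 0.998
finger_force: 0.0
```

Run:
```python
from h import *
import pickle
s=read_state();im=get_image('wrist');save(im,'w1');pickle.dump((s,im),open('w1.pkl','wb'))
print(s['ee_pos'],s['ee_rot'].round(3).tolist(),s['joint_positions'].round(1))
for t in ['carrier','button','mat']:
    r=regions_of(im,t);print(t,[(q['p'],q['uv']) for q in r[:2]])
u=[int(c) for c in proj(im,[.5,-.27,.08],s)];print(u)
x0=min(max(u[0]-110,0),420);y0=min(max(u[1]-90,0),220)
print(x0,y0);cv2.imwrite('pics/w1c.png',cv2.resize(im['pixels'][y0:y0+180,x0:x0+220,::-1],None,fx=3,fy=3,interpolation=2))
```

```text
[ 0.41915809 -0.32128612  0.25062584] [[0.95, 0.313, -0.001], [0.313, -0.95, -0.001], [-0.001, 0.0, -1.0]] [ 38.7  18.4  -7.6 105.6   2.9  56.3 -41.9]
carrier [(0.9, [313.4, 80.5])]
button []
mat [(0.63, [316.3, 79.7]), (0.62, [142.0, 51.8])]
[301, 94]
191 4
```

View pics/w1c.png

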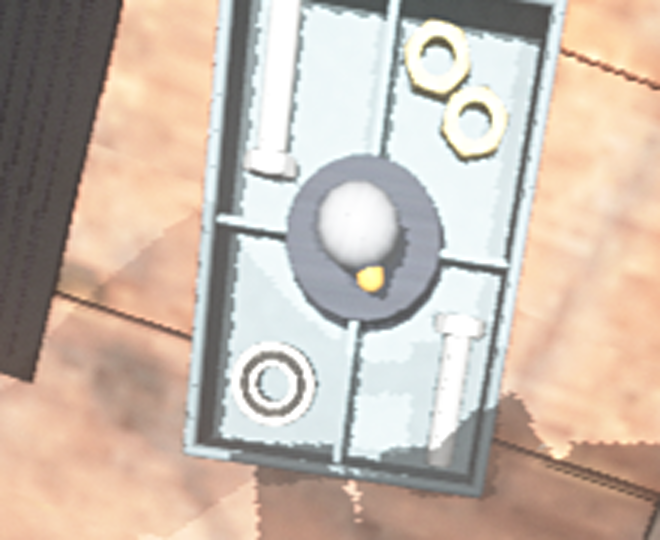

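The crop shows the nose at (357,223), the boss disc centred at (365,239), and the brass button at (371,278).

Run:
```python
from h import *
import pickle
s,im=pickle.load(open('w1.pkl','rb'))
f=lambda c:np.array(c)/3+[191,4]
for n,c,z in [('nose',(357,223),.084),('boss',(365,239),.044),('button',(371,279),.08)]: print(n,atz(im,f(c),z,s).round(4))
# carrier rim corners (outer, z=.048)
for c in [(187,453),(484,492),(222,-3),(565,0)]: print(atz(im,f(c),.048,s).round(4))
```

```text
nose [ 0.5166 -0.274   0.084 ]
boss [ 0.5164 -0.2751  0.044 ]
button [ 0.5014 -0.2836  0.08  ]
[ 0.4176 -0.232   0.048 ]
[ 0.4399 -0.3499  0.048 ]
[ 0.576  -0.2038  0.048 ]
[ 0.6127 -0.3184  0.048 ]
```

>>> {"op": "jog_arm", "data": {
  "motion": [
    [0.13,-0.03,0,0],
    [0.13,-0.03,0,0],
    [0.13,-0.03,0,0],
    [0.13,-0.03,0,0],
    [0.13,-0.03,0,0],
    [0.13,-0.03,0,0],
    [0.13,-0.03,0,0]
  ]
}}

```text
time: 4.12
ee_pos: [0.5325, -0.2521, 0.2504]
ee_rot: [[0.95, 0.313, -0.001], [0.313, -0.95, -0.001], [-0.002, 0.0, -1.0]]
contact_force: [-1.1, -0.4, -1.1]
grip_width: 1.003
finger_force: 0.0
```

Run:
```python
from h import *
import pickle
s=read_state();im=get_image('wrist');save(im,'w2');pickle.dump((s,im),open('w2.pkl','wb'))
print(s['ee_pos'],s['ee_rot'].round(3).tolist(),s['joint_positions'].round(1))
u=[int(c) for c in proj(im,[.51,-.27,.08],s)];print(u)
x0=min(max(u[0]-110,0),420);y0=min(max(u[1]-90,0),220)
print(x0,y0);cv2.imwrite('pics/w2c.png',cv2.resize(im['pixels'][y0:y0+180,x0:x0+220,::-1],None,fx=3,fy=3,interpolation=2))
```

```text
[ 0.53254286 -0.25211311  0.25044323] [[0.95, 0.313, -0.001], [0.313, -0.95, -0.001], [-0.002, 0.0, -1.0]] [ 28.1  24.5  -9.6  96.6   4.7  59.4 -54.8]
[333, 205]
223 115
```

View pics/w2c.png

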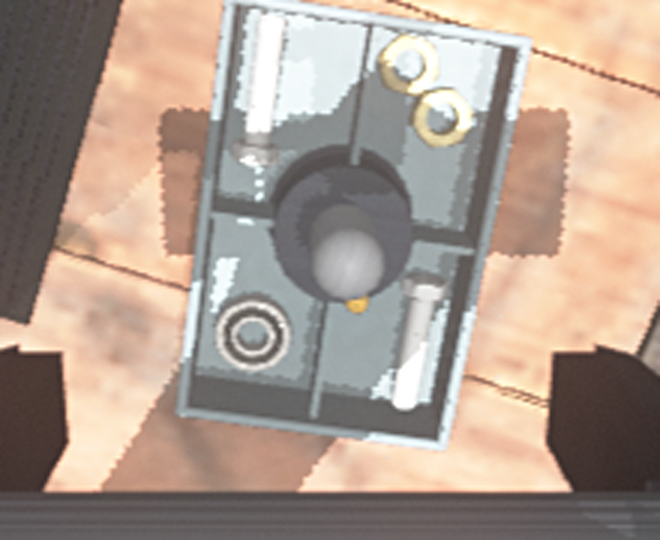

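The crop shows the nose at (348,264), the boss centre at (343,232), the button at (358,305), and the rim corners at (180,413), (443,447), (228,0) and (530,40).

Run:
```python
from h import *
import pickle
s1,i1=pickle.load(open('w1.pkl','rb'));s,im=pickle.load(open('w2.pkl','rb'))
f=lambda c:np.array(c)/3+[223,115];f1=lambda c:np.array(c)/3+[191,4]
for n,c,z,c1 in [('nose',(348,264),.084,(357,223)),('boss',(343,232),.044,(365,239)),('button',(358,307),.08,(371,279))]: print(n,atz(im,f(c),z,s).round(4),tri([ray(im,f(c),s),ray(i1,f1(c1),s1)]).round(4))
for c in [(180,413),(443,447),(228,0),(530,40)]: print(atz(im,f(c),.048,s).round(4))
```

```text
nose [ 0.5157 -0.2747  0.084 ] [ 0.5164 -0.2743  0.0866]
boss [ 0.5178 -0.2737  0.044 ] [ 0.5167 -0.2745  0.0388]
button [ 0.4996 -0.2845  0.08  ] [ 0.5011 -0.2838  0.0847]
[ 0.4191 -0.2318  0.048 ]
[ 0.4396 -0.347   0.048 ]
[ 0.592  -0.2015  0.048 ]
[ 0.6144 -0.3175  0.048 ]
```

>>> {"op": "jog_arm", "data": {
  "motion": [
    [0.05,-0.15,-0.05,-0.2],
    [0.05,-0.2,-0.06,-0.4],
    [0.05,-0.35,-0.06,-0.6],
    [0.05,-0.35,-0.06,-0.6],
    [0.05,-0.35,-0.06,-0.6],
    [0.05,-0.35,-0.06,-0.6],
    [0.05,-0.35,-0.06,-0.6],
    [0.05,-0.35,-0.06,-0.6],
    [0.05,-0.35,-0.06,-0.6],
    [0.05,-0.35,-0.06,-0.6]
  ]
}}

```text
time: 5.0
ee_pos: [0.4697, 0.1026, 0.312]
ee_rot: [[0.6, 0.8, 0.002], [0.8, -0.6, 0.002], [0.003, 0.0, -1.0]]
contact_force: [-0.2, 0.2, -0.7]
grip_width: 0.999
finger_force: 0.0
```

>>> {"op": "jog_arm", "data": {
  "motion": [
    [0.055,-0.147,0.03,0],
    [0.055,-0.147,0.03,0],
    [0.055,-0.147,0.03,0],
    [0.055,-0.147,0.03,0],
    [0.055,-0.147,0.03,0],
    [0.055,-0.147,0.03,0],
    [0.055,-0.147,0.03,0]
  ]
}}

```text
time: 5.58
ee_pos: [0.3885, 0.2283, 0.2807]
ee_rot: [[0.607, 0.795, 0.001], [0.795, -0.607, -0.001], [-0.001, 0.001, -1.0]]
contact_force: [-0.5, -0.1, -0.1]
grip_width: 1.001
finger_force: 0.0
```

```bash
cat > g.py <<'E'
from h import *
import pickle,sys
n=sys.argv[1];P=eval(sys.argv[2])
s=read_state();im=get_image('wrist');save(im,n);pickle.dump((s,im),open(n+'.pkl','wb'))
print(s['ee_pos'],s['ee_rot'].round(3).tolist(),s['joint_positions'].round(1))
u=[int(c) for c in proj(im,P,s)];print(u)
x0=min(max(u[0]-110,0),420);y0=min(max(u[1]-90,0),220)
print(x0,y0);cv2.imwrite('pics/%sc.png'%n,cv2.resize(im['pixels'][y0:y0+180,x0:x0+220,::-1],None,fx=3,fy=3,interpolation=2))
E
python3 g.py w3 "[.415,.274,.1]"
```

```text
[0.38847528 0.22833477 0.28074125] [[0.607, 0.795, 0.001], [0.795, -0.607, -0.001], [-0.001, 0.001, -1.0]] [ -5.6  10.9 -34.1 112.6   7.2  58.6 -80.4]
[318, 133]
208 43
```

>>> {"op": "jog_arm", "data": {
  "motion": [
    [0,-0.13,0.03,0],
    [0,-0.13,0.03,0],
    [0,-0.13,0.03,0],
    [0,-0.13,0.03,0],
    [0,-0.13,0.03,0],
    [0,-0.13,0.03,0]
  ]
}}

```text
time: 6.13
ee_pos: [0.2856, 0.3079, 0.2509]
ee_rot: [[0.607, 0.795, 0.001], [0.795, -0.607, -0.001], [-0.0, 0.001, -1.0]]
contact_force: [-0.4, -0.3, 0.7]
grip_width: 0.999
finger_force: 0.0
```

```bash
python3 g.py w4 "[.415,.274,.07]"
python3 -c "
import cv2,numpy as np
cv2.imwrite('pics/w34.png',cv2.resize(np.hstack([cv2.imread('pics/w3c.png'),cv2.imread('pics/w4c.png')]),(800,327),interpolation=3))"
```

```text
[0.28556738 0.30791332 0.25085612] [[0.607, 0.795, 0.001], [0.795, -0.607, -0.001], [-0.0, 0.001, -1.0]] [-17.   10.5 -39.8 118.3   8.4  53.9 -98.6]
[436, 134]
326 44
```

View pics/w34.png

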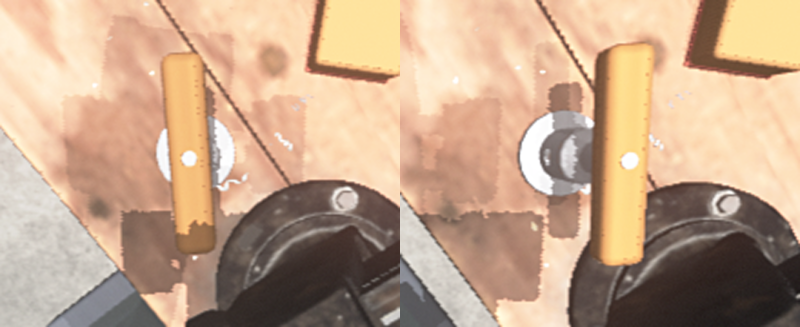

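Left view: the cap on the bar top is at (189,158), and the bar ends are at (181,53) and (196,250). Right view: the cap is at (228,160), with the flange and tube to its left around (160,153). I'll zoom in on the tube and add the scene camera's view of it.

Run:
```python
from h import *
import pickle
s3,i3=pickle.load(open('w3.pkl','rb'));s4,i4=pickle.load(open('w4.pkl','rb'))
f3=lambda c:np.array(c)/1.818+[208,43];f4=lambda c:np.array(c)/1.818+[326,44]
print('cap',tri([ray(i3,f3((189,158)),s3),ray(i4,f4((228,160)),s4)]).round(4),atz(i3,f3((189,158)),.124,s3).round(4))
a,b=atz(i3,f3((181,53)),.122,s3),atz(i3,f3((196,250)),.122,s3);print(a,b,(a+b)/2,np.degrees(np.arctan2(*(a-b)[1::-1])))
print('flange',atz(i4,f4((158,153)),.012,s4))
im=i4['pixels'];c=f4((160,153)).astype(int)
A=cv2.resize(im[c[1]-25:c[1]+25,c[0]-25:c[0]+35,::-1],(480,400),interpolation=2)
sc=get_image('scene');u=proj(sc,[.415,.274,.036]).astype(int);print(u)
B=cv2.resize(sc['pixels'][u[1]-25:u[1]+15,u[0]-16:u[0]+16,::-1],(320,400),interpolation=2)
cv2.imwrite('pics/z.png',np.hstack([A,B]))
```

```text
cap [0.413  0.2813 0.1221] [0.4131 0.2813 0.124 ]
[0.44340232 0.32695242 0.122     ] [0.38372927 0.23724864 0.122     ] [0.4135658  0.28210053 0.122     ] 56.367221890587565
flange [0.41056157 0.28358574 0.012     ]
[281 254]
```

View pics/z.png

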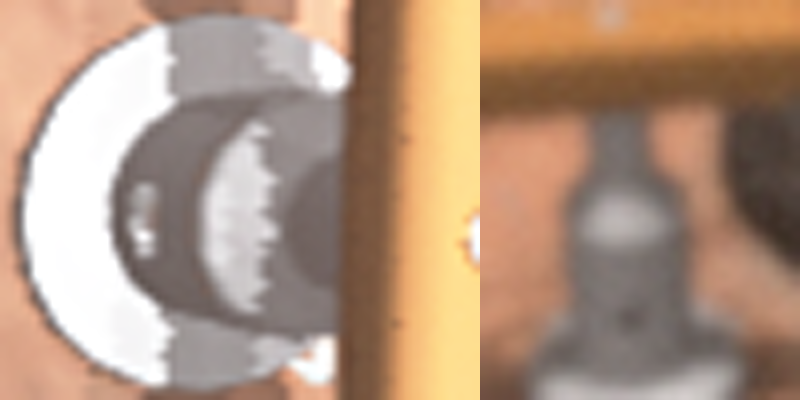

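The scene view shows the hole as a dark spot at (627,315) on the camera-facing side. The wrist view shows it at (145,215) on the tool's -y side. So handle +x is tool +y, with a handle yaw of about -33.6°.

>>> {"op": "jog_arm", "data": {
  "motion": [
    [0.056,0.117,0,-0.066],
    [0.056,0.117,0,-0.066],
    [0.056,0.117,0,-0.066],
    [0.056,0.117,0,-0.066],
    [0.056,0.117,0.03,-0.066],
    [0.056,0.117,0.06,-0.066],
    [0.056,0.117,0.09,-0.066],
    [0.056,0.117,0.09,-0.066],
    [0.056,0.117,0.09,-0.066]
  ]
}}

```text
time: 6.98
ee_pos: [0.4113, 0.2811, 0.1602]
ee_rot: [[0.553, 0.833, -0.002], [0.833, -0.553, -0.002], [-0.003, -0.001, -1.0]]
contact_force: [0.8, -0.1, 1.0]
grip_width: 0.999
finger_force: 0.0
```

>>> {"op": "jog_arm", "data": {
  "motion": [
    [0.001,0.001,0.02,0],
    [0.001,0.001,0.04,0],
    [0.001,0.001,0.055,0],
    [0.001,0.001,0.066,0],
    [0.001,0.001,0.066,0],
    [0.001,0.001,0.066,0],
    [0.001,0.001,0.066,0]
  ]
}}

```text
time: 7.57
ee_pos: [0.4134, 0.2837, 0.0961]
ee_rot: [[0.552, 0.834, 0.002], [0.834, -0.552, 0.001], [0.002, 0.001, -1.0]]
contact_force: [-0.4, 0.0, 0.4]
grip_width: 0.998
finger_force: 0.0
```

>>> {"op": "jog_arm", "data": {
  "motion": [
    [0,0,0,0],
    [0,0,0,0],
    [0,0,0,0],
    [0,0,0,0],
    [0,0,0,0],
    [0,0,0,0],
    [0,0,0,0],
    [0,0,0,0]
  ],
  "claw": 1
}}

```text
time: 8.23
ee_pos: [0.4124, 0.2831, 0.0947]
ee_rot: [[0.551, 0.834, -0.0], [0.834, -0.551, -0.0], [-0.0, -0.0, -1.0]]
contact_force: [0.4, 0.6, 0.1]
grip_width: 0.417
finger_force: 0.0
```

>>> {"op": "jog_arm", "data": {
  "motion": [
    [0,0,0,0],
    [0,0,0,0],
    [0,0,0,0],
    [0,0,0,0],
    [0,0,0,0],
    [0,0,0,0]
  ],
  "claw": 1
}}

```text
time: 8.73
ee_pos: [0.4124, 0.283, 0.0947]
ee_rot: [[0.551, 0.834, -0.0], [0.834, -0.551, -0.0], [-0.0, -0.0, -1.0]]
contact_force: [0.2, 0.2, -0.8]
grip_width: 0.269
finger_force: 30.0
```

>>> {"op": "jog_arm", "data": {
  "motion": [
    [0,0,-0.01,0],
    [0,0,-0.03,0],
    [0,0,-0.06,0],
    [0,0,-0.09,0],
    [0,0,-0.12,0],
    [0,0,-0.15,0],
    [0,0,-0.18,0],
    [0,0,-0.2,0],
    [0,0,-0.215,0],
    [0,0,-0.215,0]
  ]
}}

```text
time: 9.57
ee_pos: [0.4133, 0.2843, 0.3133]
ee_rot: [[0.551, 0.834, 0.005], [0.834, -0.551, 0.003], [0.005, 0.002, -1.0]]
contact_force: [0.2, 0.0, -1.6]
grip_width: 0.27
finger_force: 30.0
```

>>> {"op": "jog_arm", "data": {
  "motion": [
    [-0.01,0.01,0,-0.05],
    [-0.03,0.03,0,-0.1],
    [-0.05,0.05,0,-0.15],
    [-0.07,0.07,0,-0.2],
    [-0.09,0.09,0,-0.25],
    [-0.11,0.11,0,-0.3],
    [-0.13,0.13,0,-0.35],
    [-0.15,0.15,0,-0.4],
    [-0.17,0.17,0,-0.45],
    [-0.19,0.19,0,-0.52]
  ]
}}

```text
time: 10.4
ee_pos: [0.4653, 0.0184, 0.3088]
ee_rot: [[0.061, 0.998, -0.002], [0.998, -0.061, -0.0], [-0.0, -0.002, -1.0]]
contact_force: [0.3, 0.3, -2.1]
grip_width: 0.267
finger_force: 30.0
```

>>> {"op": "jog_arm", "data": {
  "motion": [
    [-0.03,0.007,0,0],
    [-0.06,0.014,0,0],
    [-0.1,0.024,0,0],
    [-0.14,0.033,0,0],
    [-0.18,0.043,0,0],
    [-0.22,0.052,0.0,0],
    [-0.255,0.061,0.02,0],
    [-0.288,0.069,0.05,0],
    [-0.288,0.069,0.07,0],
    [-0.288,0.069,0.085,0]
  ]
}}

```text
time: 11.23
ee_pos: [0.5142, -0.2742, 0.2207]
ee_rot: [[0.068, 0.998, -0.005], [0.998, -0.068, 0.002], [0.001, -0.005, -1.0]]
contact_force: [0.0, 1.5, -1.8]
grip_width: 0.266
finger_force: 30.0
```

>>> {"op": "jog_arm", "data": {
  "motion": [
    [0,0,0,0],
    [0,0,0,0],
    [0,0,0,0],
    [0,0,0,0]
  ]
}}

```text
time: 11.57
ee_pos: [0.5174, -0.2717, 0.226]
ee_rot: [[0.063, 0.998, 0.002], [0.998, -0.063, -0.001], [-0.001, 0.002, -1.0]]
contact_force: [0.2, -0.3, -2.3]
grip_width: 0.268
finger_force: 30.0
```

Run:
```python
from h import *
s=read_state();p=s['ee_pos'];R=s['ee_rot'];print(p,R.round(4).tolist(),s['joint_positions'].round(1),s['contact_force'])
ax=p-.001*R[:,0]; print('axis err',ax[:2]-[.5164,-.2745])
out=[]
for n in ['scene','top','wrist']:
    im=get_image(n); st=s if n=='wrist' else None
    pts=[[.5164,-.2745,.098],[*ax[:2],p[2]-.0947]]
    us=[proj(im,q,st) for q in pts];print(n,[u.round(1).tolist() for u in us])
    c=us[0].astype(int); x0=min(max(c[0]-40,0),560);y0=min(max(c[1]-40,0),320);print(x0,y0)
    out.append(cv2.resize(im['pixels'][y0:y0+80,x0:x0+80,::-1],(266,266),interpolation=2)*1)
cv2.imwrite('pics/z2.png',np.hstack(out))
```

```text
[ 0.51744241 -0.27171901  0.22603582] [[0.063, 0.998, 0.0019], [0.998, -0.063, -0.0008], [-0.0007, 0.002, -1.0]] [ 37.7  26.4 -19.2  98.3  10.   56.8  11.3] [ 0.17157644 -0.26645922 -2.33832437]
axis err [0.00097941 0.00178298]
scene [[392.7, 163.4], [392.7, 154.7]]
352 123
top [[416.0, 232.2], [418.2, 231.3]]
375 192
wrist [[323.5, 193.7], [324.4, 201.2]]
283 153
```

View pics/z2.png

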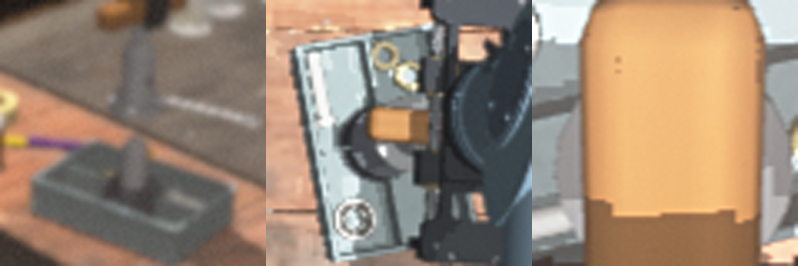

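Scene crop: the flange mouth at (133,103) sits straight above the nose at (133,148), as predicted. I'll go down.

>>> {"op": "jog_arm", "data": {
  "motion": [
    [-0.002,-0.001,0.005,0],
    [-0.002,-0.001,0.012,0],
    [-0.002,-0.001,0.018,0],
    [-0.002,-0.001,0.023,0],
    [-0.002,-0.001,0.028,0],
    [-0.002,-0.001,0.031,0],
    [-0.002,-0.001,0.034,0],
    [-0.002,-0.001,0.036,0],
    [-0.002,-0.001,0.036,0],
    [-0.002,-0.001,0.036,0]
  ]
}}

```text
time: 12.55
ee_pos: [0.5156, -0.274, 0.1888]
ee_rot: [[0.064, 0.998, 0.0], [0.998, -0.064, -0.0], [-0.0, 0.0, -1.0]]
contact_force: [0.3, 0.1, -1.4]
grip_width: 0.27
finger_force: 30.0
```

>>> {"op": "jog_arm", "data": {
  "motion": [
    [0,0,0.001,0],
    [0,0,0.002,0],
    [0,0,0.003,0],
    [0,0,0.004,0],
    [0,0,0.004,0],
    [0,0,0.004,0]
  ]
}}

```text
time: 13.05
ee_pos: [0.5155, -0.2739, 0.1846]
ee_rot: [[0.064, 0.998, -0.0], [0.998, -0.064, 0.0], [0.0, -0.0, -1.0]]
contact_force: [0.4, 0.2, -2.2]
grip_width: 0.27
finger_force: 30.0
```

>>> {"op": "jog_arm", "data": {
  "motion": [
    [0,0,0.001,0],
    [0,0,0.002,0],
    [0,0,0.003,0],
    [0,0,0.004,0],
    [0,0,0.004,0],
    [0,0,0.004,0]
  ]
}}

```text
time: 13.55
ee_pos: [0.5155, -0.2739, 0.1806]
ee_rot: [[0.064, 0.998, -0.0], [0.998, -0.064, 0.0], [0.0, -0.0, -1.0]]
contact_force: [0.9, 0.0, -1.7]
grip_width: 0.266
finger_force: 30.0
```

>>> {"op": "jog_arm", "data": {
  "motion": [
    [0,0,0.001,0],
    [0,0,0.002,0],
    [0,0,0.003,0],
    [0,0,0.003,0],
    [0,0,0.003,0]
  ]
}}

```text
time: 13.97
ee_pos: [0.5155, -0.2739, 0.1776]
ee_rot: [[0.064, 0.998, -0.0], [0.998, -0.064, 0.0], [0.0, -0.0, -1.0]]
contact_force: [-0.0, -0.3, -1.7]
grip_width: 0.272
finger_force: 30.0
```

>>> {"op": "jog_arm", "data": {
  "motion": [
    [0,0,0.001,0],
    [0,0,0.002,0],
    [0,0,0.003,0],
    [0,0,0.003,0],
    [0,0,0.003,0]
  ]
}}

```text
time: 14.38
ee_pos: [0.5154, -0.2739, 0.1746]
ee_rot: [[0.064, 0.998, -0.0], [0.998, -0.064, 0.0], [0.0, -0.0, -1.0]]
contact_force: [-0.3, -0.3, -2.0]
grip_width: 0.268
finger_force: 30.0
```

>>> {"op": "jog_arm", "data": {
  "motion": [
    [0,0,0.001,0],
    [0,0,0.002,0],
    [0,0,0.002,0],
    [0,0,0.002,0]
  ]
}}

```text
time: 14.72
ee_pos: [0.5154, -0.274, 0.1726]
ee_rot: [[0.064, 0.998, -0.0], [0.998, -0.064, 0.0], [0.0, -0.0, -1.0]]
contact_force: [-0.5, -0.7, -1.9]
grip_width: 0.269
finger_force: 30.0
```

>>> {"op": "jog_arm", "data": {
  "motion": [
    [0,0,0.001,0],
    [0,0,0.002,0],
    [0,0,0.002,0],
    [0,0,0.002,0]
  ]
}}

```text
time: 15.05
ee_pos: [0.5151, -0.2741, 0.1706]
ee_rot: [[0.064, 0.998, -0.001], [0.998, -0.064, -0.0], [-0.0, -0.001, -1.0]]
contact_force: [-1.2, -0.7, -0.5]
grip_width: 0.272
finger_force: 30.0
```

>>> {"op": "jog_arm", "data": {
  "motion": [
    [0,0,0.001,0],
    [0,0,0.0015,0],
    [0,0,0.0015,0],
    [0,0,0.0015,0]
  ]
}}

```text
time: 15.38
ee_pos: [0.5154, -0.2739, 0.1692]
ee_rot: [[0.064, 0.998, -0.0], [0.998, -0.064, 0.0], [-0.0, -0.0, -1.0]]
contact_force: [-2.6, 0.3, 2.9]
grip_width: 0.272
finger_force: 30.0
```

>>> {"op": "jog_arm", "data": {
  "motion": [
    [0,0,0.001,0],
    [0,0,0.0015,0],
    [0,0,0.0015,0],
    [0,0,0.0015,0]
  ]
}}

```text
time: 15.72
ee_pos: [0.5155, -0.2739, 0.1676]
ee_rot: [[0.064, 0.998, -0.0], [0.998, -0.064, 0.0], [0.0, -0.0, -1.0]]
contact_force: [-2.1, -0.2, 2.5]
grip_width: 0.267
finger_force: 30.0
```

>>> {"op": "jog_arm", "data": {
  "motion": [
    [0,0,0.001,0],
    [0,0,0.0015,0],
    [0,0,0.0015,0],
    [0,0,0.0015,0]
  ]
}}

```text
time: 16.05
ee_pos: [0.5155, -0.2739, 0.1661]
ee_rot: [[0.064, 0.998, -0.0], [0.998, -0.064, 0.0], [0.0, -0.0, -1.0]]
contact_force: [-2.5, -0.4, 3.3]
grip_width: 0.268
finger_force: 30.0
```

>>> {"op": "jog_arm", "data": {
  "motion": [
    [0,0,0.001,0],
    [0,0,0.002,0],
    [0,0,0.002,0],
    [0,0,0.002,0]
  ]
}}

```text
time: 16.38
ee_pos: [0.5153, -0.2738, 0.1637]
ee_rot: [[0.064, 0.998, -0.0], [0.998, -0.064, 0.0], [0.0, -0.0, -1.0]]
contact_force: [-2.0, 0.4, 0.2]
grip_width: 0.27
finger_force: 30.0
```

>>> {"op": "jog_arm", "data": {
  "motion": [
    [0,0,0.001,0],
    [0,0,0.002,0],
    [0,0,0.002,0],
    [0,0,0.002,0]
  ]
}}

```text
time: 16.72
ee_pos: [0.5153, -0.2738, 0.1618]
ee_rot: [[0.064, 0.998, -0.0], [0.998, -0.064, 0.0], [0.0, -0.001, -1.0]]
contact_force: [-0.0, 0.3, -1.7]
grip_width: 0.271
finger_force: 30.0
```

>>> {"op": "jog_arm", "data": {
  "motion": [
    [0,0,0.002,0],
    [0,0,0.004,0],
    [0,0,0.006,0],
    [0,0,0.008,0],
    [0,0,0.009,0],
    [0,0,0.01,0],
    [0,0,0.01,0],
    [0,0,0.01,0]
  ]
}}

```text
time: 17.38
ee_pos: [0.5153, -0.2738, 0.1518]
ee_rot: [[0.064, 0.998, -0.0], [0.998, -0.064, 0.0], [0.0, -0.0, -1.0]]
contact_force: [-2.0, 1.2, -2.3]
grip_width: 0.27
finger_force: 30.0
```

>>> {"op": "jog_arm", "data": {
  "motion": [
    [0,0,0.002,0],
    [0,0,0.004,0],
    [0,0,0.006,0],
    [0,0,0.008,0],
    [0,0,0.008,0],
    [0,0,0.008,0]
  ]
}}

```text
time: 17.88
ee_pos: [0.5153, -0.2738, 0.1437]
ee_rot: [[0.064, 0.998, -0.0], [0.998, -0.064, 0.0], [0.0, -0.001, -1.0]]
contact_force: [-2.7, 0.4, -3.3]
grip_width: 0.27
finger_force: 30.0
```

>>> {"op": "jog_arm", "data": {
  "motion": [
    [0,0,0.001,0],
    [0,0,0.002,0],
    [0,0,0.003,0],
    [0,0,0.003,0],
    [0,0,0.003,0]
  ]
}}

```text
time: 18.3
ee_pos: [0.5154, -0.2739, 0.141]
ee_rot: [[0.064, 0.998, -0.0], [0.998, -0.064, 0.0], [0.0, -0.0, -1.0]]
contact_force: [-1.9, -0.5, -1.9]
grip_width: 0.266
finger_force: 30.0
```

>>> {"op": "jog_arm", "data": {
  "motion": [
    [0,0,0.001,0],
    [0,0,0.001,0],
    [0,0,0.001,0],
    [0,0,0.001,0]
  ]
}}

```text
time: 18.63
ee_pos: [0.5155, -0.2739, 0.1401]
ee_rot: [[0.064, 0.998, -0.0], [0.998, -0.064, 0.0], [0.0, -0.0, -1.0]]
contact_force: [-1.8, 0.9, -2.6]
grip_width: 0.27
finger_force: 30.0
```

>>> {"op": "jog_arm", "data": {
  "motion": [
    [0,0,0.001,0],
    [0,0,0.001,0],
    [0,0,0.001,0],
    [0,0,0.001,0]
  ]
}}

```text
time: 18.97
ee_pos: [0.5155, -0.274, 0.1391]
ee_rot: [[0.064, 0.998, -0.0], [0.998, -0.064, 0.0], [0.0, -0.0, -1.0]]
contact_force: [-2.7, 1.2, -2.3]
grip_width: 0.273
finger_force: 30.0
```

>>> {"op": "jog_arm", "data": {
  "motion": [
    [0,0,0.0005,0],
    [0,0,0.0005,0],
    [0,0,0.0005,0]
  ]
}}

```text
time: 19.22
ee_pos: [0.5155, -0.2739, 0.1387]
ee_rot: [[0.064, 0.998, -0.0], [0.998, -0.064, 0.0], [0.0, -0.0, -1.0]]
contact_force: [-2.0, -0.1, -1.5]
grip_width: 0.269
finger_force: 30.0
```

>>> {"op": "jog_arm", "data": {
  "motion": [
    [0,0,0.0005,0],
    [0,0,0.0005,0],
    [0,0,0.0005,0]
  ]
}}

```text
time: 19.47
ee_pos: [0.5157, -0.2739, 0.1386]
ee_rot: [[0.064, 0.998, 0.0], [0.998, -0.064, -0.0], [-0.0, 0.0, -1.0]]
contact_force: [-3.2, 1.3, 3.4]
grip_width: 0.269
finger_force: 30.0
```

>>> {"op": "jog_arm", "data": {
  "motion": [
    [0,0,0.0005,0],
    [0,0,0.0005,0],
    [0,0,0.0005,0]
  ]
}}

```text
time: 19.72
ee_pos: [0.5158, -0.2739, 0.1385]
ee_rot: [[0.064, 0.998, 0.0], [0.998, -0.064, -0.0], [-0.0, 0.0, -1.0]]
contact_force: [-5.0, 2.4, 7.4]
grip_width: 0.269
finger_force: 30.0
```

>>> {"op": "jog_arm", "data": {
  "motion": [
    [0,-0.0003,-0.0003,-0.03],
    [0,-0.0005,-0.0004,-0.07],
    [0,-0.0005,-0.0004,-0.11],
    [0,-0.0006,-0.0004,-0.15],
    [0,-0.0007,-0.0004,-0.19],
    [0,-0.0007,-0.0004,-0.23],
    [0,-0.0008,-0.0004,-0.27],
    [0,-0.0008,-0.0004,-0.3],
    [0,-0.0008,-0.0004,-0.3]
  ]
}}

```text
time: 20.47
ee_pos: [0.5154, -0.2741, 0.1386]
ee_rot: [[-0.235, 0.972, 0.002], [0.972, 0.235, -0.0], [-0.001, 0.001, -1.0]]
contact_force: [-2.1, 0.8, 4.5]
grip_width: 0.269
finger_force: 30.0
```

```bash
cat > t.py <<'E'
from rig import *
import numpy as np
s=read_state();R=s['ee_rot'];print(s['time'],s['ee_pos'],'yaw',np.degrees(np.arctan2(R[1,1],R[0,1])),s['contact_force'],s['torque'],s['joint_positions'].round(1))
E
python3 t.py
```

```text
20.4667 [ 0.51541435 -0.2741038   0.13859356] yaw 13.586632336004273 [-2.11948485  0.8439911   4.54064569] [0.15350432 0.56579717 0.10360049] [ 39.7  33.2 -21.8 102.   15.9  47.7  24. ]
```

>>> {"op": "jog_arm", "data": {
  "motion": [
    [0,0,0,-0.03],
    [0,0,0,-0.06],
    [0,-0.0001,0,-0.09],
    [0,-0.0002,0,-0.12],
    [0,-0.0002,0,-0.15],
    [0,-0.0002,0,-0.18],
    [0,-0.0002,0,-0.18],
    [0,-0.0002,0,-0.18]
  ]
}}

```text
time: 21.13
ee_pos: [0.5159, -0.2741, 0.1387]
ee_rot: [[-0.403, 0.915, 0.003], [0.915, 0.403, -0.0], [-0.002, 0.002, -1.0]]
contact_force: [0.6, 0.1, 2.7]
grip_width: 0.272
finger_force: 30.0
```

```bash
python3 t.py
```

```text
21.1333 [ 0.51585638 -0.27405441  0.13868805] yaw 23.764206804572947 [0.62071351 0.07694485 2.66415525] [ 0.09322107 -0.25638724  0.05137706] [ 41.5  33.7 -24.2 101.9  17.7  48.1  32.7]
```

>>> {"op": "jog_arm", "data": {
  "motion": [
    [0,0,0,-0.02],
    [0,0,0,-0.04],
    [0,0,0,-0.05],
    [0,0,0,-0.05]
  ]
}}

```text
time: 21.47
ee_pos: [0.5152, -0.274, 0.1386]
ee_rot: [[-0.45, 0.893, 0.001], [0.893, 0.45, -0.0], [-0.001, 0.001, -1.0]]
contact_force: [0.8, 0.2, 4.9]
grip_width: 0.27
finger_force: 30.0
```

```bash
python3 t.py
```

```text
21.4667 [ 0.51519329 -0.27404854  0.13862647] yaw 26.761760666079144 [0.80375177 0.19513836 4.88666275] [ 0.14272318 -0.16421106  0.03152088] [ 42.   33.8 -24.9 101.9  18.3  48.3  35.3]
```

>>> {"op": "jog_arm", "data": {
  "motion": [
    [0,0,0,-0.02],
    [0,0,0,-0.04],
    [0,0,0,-0.05],
    [0,0,0,-0.05]
  ]
}}

```text
time: 21.8
ee_pos: [0.5149, -0.274, 0.1386]
ee_rot: [[-0.494, 0.869, 0.001], [0.869, 0.494, -0.0], [-0.001, 0.001, -1.0]]
contact_force: [-0.5, 1.1, 5.7]
grip_width: 0.269
finger_force: 30.0
```

```bash
python3 t.py
```

```text
21.8 [ 0.51492991 -0.27398446  0.1385755 ] yaw 29.62332973975557 [-0.48245349  1.10314611  5.69182734] [ 0.18522602 -0.03545717 -0.06452589] [ 42.5  33.9 -25.6 101.8  18.8  48.4  37.7]
```

>>> {"op": "jog_arm", "data": {
  "motion": [
    [0,0,0,-0.02],
    [0,0,0,-0.03],
    [0,0,0,-0.03]
  ]
}}

```text
time: 22.05
ee_pos: [0.5149, -0.274, 0.1386]
ee_rot: [[-0.52, 0.854, 0.001], [0.854, 0.52, -0.0], [-0.001, 0.0, -1.0]]
contact_force: [-0.4, 0.0, 5.8]
grip_width: 0.27
finger_force: 30.0
```

```bash
python3 t.py
```

```text
22.05 [ 0.51489746 -0.27395789  0.13856384] yaw 31.343730679728683 [-0.36725917  0.00693131  5.84121968] [ 0.12606271  0.0258574  -0.05263587] [ 42.8  34.  -26.  101.8  19.1  48.5  39.2]
```

>>> {"op": "jog_arm", "data": {
  "motion": [
    [0,0,0,-0.02],
    [0,0,0,-0.03],
    [0,0,0,-0.03]
  ]
}}

```text
time: 22.3
ee_pos: [0.5149, -0.2739, 0.1386]
ee_rot: [[-0.546, 0.838, 0.001], [0.838, 0.546, -0.0], [-0.001, 0.0, -1.0]]
contact_force: [-0.5, 0.6, 6.3]
grip_width: 0.266
finger_force: 30.0
```

```bash
python3 t.py
```

```text
22.3 [ 0.51487608 -0.27394621  0.13857555] yaw 33.06530950481617 [-0.50429839  0.61199312  6.30662352] [0.18135253 0.12549484 0.01198774] [ 43.1  34.1 -26.4 101.8  19.4  48.6  40.7]
```

>>> {"op": "jog_arm", "data": {
  "motion": [
    [0,0,-0.0002,-0.02],
    [0,0,-0.0002,-0.04],
    [0,0,-0.0002,-0.04]
  ]
}}

```text
time: 22.55
ee_pos: [0.5146, -0.2737, 0.1386]
ee_rot: [[-0.58, 0.815, 0.0], [0.815, 0.58, 0.0], [0.0, 0.0, -1.0]]
contact_force: [-1.2, 1.8, 6.8]
grip_width: 0.266
finger_force: 30.0
```

```bash
python3 t.py
```

```text
22.55 [ 0.51462241 -0.27367899  0.13856536] yaw 35.41551157210857 [-1.19213518  1.76644577  6.80408349] [ 0.24122841  0.10368648 -0.07016603] [ 43.5  34.2 -27.  101.8  19.8  48.8  42.7]
```

>>> {"op": "jog_arm", "data": {
  "motion": [
    [0,0,0,-0.02],
    [0,0,0,-0.04],
    [0,0,0,-0.04]
  ]
}}

```text
time: 22.8
ee_pos: [0.5145, -0.2734, 0.1386]
ee_rot: [[-0.612, 0.791, -0.0], [0.791, 0.612, 0.001], [0.001, 0.0, -1.0]]
contact_force: [-1.4, 3.1, 7.0]
grip_width: 0.266
finger_force: 30.0
```

```bash
python3 t.py
```

```text
22.8 [ 0.51453237 -0.27335853  0.1385745 ] yaw 37.7095745649244 [-1.41439271  3.06536288  7.04501475] [ 0.4709856   0.24739224 -0.06658659] [ 43.9  34.3 -27.6 101.8  20.2  48.9  44.7]
```

The side force (-1.4, 3.1) points exactly as it would if the popped button were stopping the hole edge. I'll relax the twist and test with a small lift.

>>> {"op": "jog_arm", "data": {
  "motion": [
    [0,0,0,0.03],
    [0,0,0,0.06],
    [0,0,-0.0005,0.09],
    [0,0,-0.001,0.09],
    [0,0,-0.001,0.09]
  ]
}}

```text
time: 23.22
ee_pos: [0.5144, -0.2737, 0.1388]
ee_rot: [[-0.538, 0.843, -0.0], [0.843, 0.538, 0.0], [0.001, -0.0, -1.0]]
contact_force: [1.8, -0.3, -1.1]
grip_width: 0.269
finger_force: 30.0
```

```bash
python3 t.py
```

```text
23.2167 [ 0.51436621 -0.27370909  0.13883304] yaw 32.52253744437063 [ 1.76986688 -0.33804093 -1.1170913 ] [ 0.13919944 -0.48588816 -0.02240725] [ 43.   34.  -26.3 101.8  19.3  48.7  40.3]
```

>>> {"op": "jog_arm", "data": {
  "motion": [
    [0,0,-0.0005,0],
    [0,0,-0.001,0],
    [0,0,-0.0015,0],
    [0,0,-0.002,0],
    [0,0,-0.002,0]
  ]
}}

```text
time: 23.63
ee_pos: [0.5135, -0.2738, 0.1405]
ee_rot: [[-0.536, 0.844, -0.002], [0.844, 0.536, 0.001], [0.002, -0.001, -1.0]]
contact_force: [0.7, -0.2, -8.7]
grip_width: 0.266
finger_force: 30.0
```

```bash
python3 t.py
```

```text
23.6333 [ 0.51345214 -0.27382761  0.14046789] yaw 32.429896924597145 [ 0.74883736 -0.20213103 -8.70380681] [ 0.17388815 -0.43780928 -0.03576738] [ 43.1  33.9 -26.3 101.8  19.1  48.9  40.3]
```

Locked: it now carries the carrier's weight. Lifting.

>>> {"op": "jog_arm", "data": {
  "motion": [
    [0,0,-0.001,0],
    [0,0,-0.002,0],
    [0,0,-0.004,0],
    [0,0,-0.007,0],
    [0,0,-0.012,0],
    [0,0,-0.018,0],
    [0,0,-0.026,0],
    [0,0,-0.034,0],
    [0,0,-0.04,0],
    [0,0,-0.04,0]
  ]
}}

```text
time: 24.47
ee_pos: [0.5156, -0.2743, 0.1833]
ee_rot: [[-0.536, 0.844, 0.003], [0.844, 0.536, -0.001], [-0.003, 0.001, -1.0]]
contact_force: [-0.2, 0.1, -9.6]
grip_width: 0.267
finger_force: 30.0
```

```bash
python3 t.py
python3 - <<'E'
from h import *
im=get_image('scene');u=proj(im,[.515,-.274,.1]).astype(int)
cv2.imwrite('pics/z3.png',cv2.resize(im['pixels'][u[1]-40:u[1]+50,u[0]-60:u[0]+60,::-1],(720,540),interpolation=2))
E
```

```text
24.4667 [ 0.51555997 -0.27432504  0.18328642] yaw 32.42569589243249 [-0.20484069  0.11709306 -9.62701001] [ 0.02041469 -0.36857215 -0.06116753] [ 44.1  30.7 -27.6 100.1  17.2  53.2  41.8]
```

View pics/z3.png

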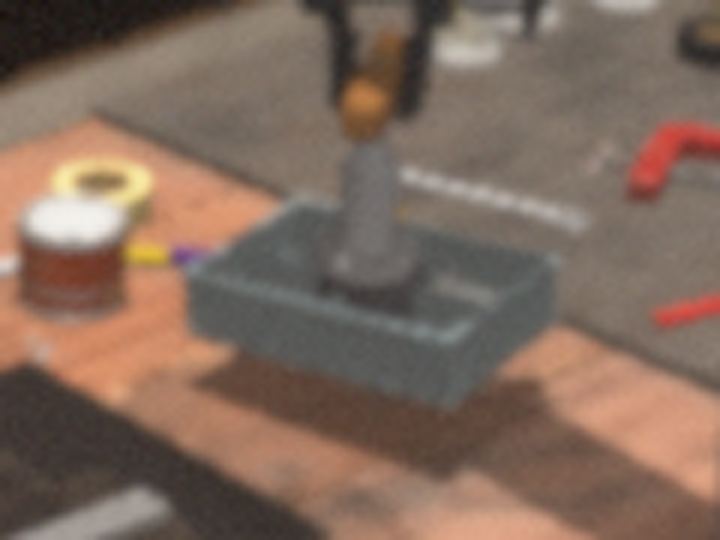

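The carrier hangs level from the handle at about (370,300), and the brass button shows at (403,212). I'll carry it over to the mat.

>>> {"op": "jog_arm", "data": {
  "motion": [
    [0.004,0.003,0,0],
    [0.012,0.01,0,0],
    [0.025,0.022,0,0],
    [0.04,0.035,0,0],
    [0.055,0.049,0,0],
    [0.07,0.062,0,0],
    [0.085,0.075,0,0],
    [0.1,0.089,0,0],
    [0.115,0.102,0,0],
    [0.128,0.114,0,0]
  ]
}}

```text
time: 25.35
ee_pos: [0.5417, -0.1017, 0.181]
ee_rot: [[-0.538, 0.843, -0.001], [0.843, 0.538, 0.001], [0.002, -0.0, -1.0]]
contact_force: [1.1, 1.0, -9.8]
grip_width: 0.27
finger_force: 30.0
```

>>> {"op": "jog_arm", "data": {
  "motion": [
    [0.012,0.01,0,0],
    [0.022,0.019,0,0],
    [0.03,0.026,0,0],
    [0.034,0.029,0,0],
    [0.036,0.031,0,0],
    [0.036,0.031,0,0],
    [0.036,0.031,0,0]
  ]
}}

```text
time: 25.93
ee_pos: [0.5487, -0.0587, 0.1811]
ee_rot: [[-0.536, 0.844, -0.001], [0.844, 0.536, -0.001], [-0.0, -0.001, -1.0]]
contact_force: [0.7, -0.1, -9.1]
grip_width: 0.269
finger_force: 30.0
```

```bash
python3 t.py
```

```text
25.9333 [ 0.5487396  -0.05867645  0.18114161] yaw 32.38178870608639 [ 0.71814131 -0.1417401  -9.08828124] [-0.08356068 -0.14426359 -0.00646388] [ 24.5  28.5 -30.1 104.7  17.9  51.5  18.5]
```

>>> {"op": "jog_arm", "data": {
  "motion": [
    [0,0,0.004,0],
    [0,0,0.009,0],
    [0,0,0.014,0],
    [0,0,0.019,0],
    [0,0,0.024,0],
    [0,0,0.028,0],
    [0,0,0.031,0],
    [0,0,0.033,0],
    [0,0,0.033,0],
    [0,0,0.033,0]
  ]
}}

```text
time: 26.77
ee_pos: [0.549, -0.0577, 0.1483]
ee_rot: [[-0.536, 0.844, -0.0], [0.844, 0.536, 0.0], [0.0, -0.0, -1.0]]
contact_force: [-1.7, -0.3, -7.0]
grip_width: 0.268
finger_force: 30.0
```

>>> {"op": "jog_arm", "data": {
  "motion": [
    [0,0,0.0005,0],
    [0,0,0.001,0],
    [0,0,0.0015,0],
    [0,0,0.002,0],
    [0,0,0.0025,0],
    [0,0,0.003,0],
    [0,0,0.003,0],
    [0,0,0.003,0]
  ]
}}

```text
time: 27.43
ee_pos: [0.549, -0.0577, 0.1453]
ee_rot: [[-0.536, 0.844, 0.0], [0.844, 0.536, 0.0], [-0.0, 0.0, -1.0]]
contact_force: [-3.0, -1.2, -7.3]
grip_width: 0.269
finger_force: 30.0
```

>>> {"op": "jog_arm", "data": {
  "motion": [
    [0,0,0.0004,0],
    [0,0,0.0008,0],
    [0,0,0.0012,0],
    [0,0,0.0015,0],
    [0,0,0.0015,0]
  ]
}}

```text
time: 27.85
ee_pos: [0.5488, -0.0579, 0.1439]
ee_rot: [[-0.536, 0.844, -0.001], [0.844, 0.536, -0.0], [-0.0, -0.001, -1.0]]
contact_force: [-4.4, -1.4, -4.3]
grip_width: 0.264
finger_force: 30.0
```

>>> {"op": "jog_arm", "data": {
  "motion": [
    [0,0,0.0004,0],
    [0,0,0.0008,0],
    [0,0,0.001,0],
    [0,0,0.001,0]
  ]
}}

```text
time: 28.18
ee_pos: [0.5489, -0.0579, 0.1431]
ee_rot: [[-0.536, 0.844, -0.0], [0.844, 0.536, -0.0], [-0.0, -0.0, -1.0]]
contact_force: [-5.0, -0.9, -0.9]
grip_width: 0.267
finger_force: 30.0
```

>>> {"op": "jog_arm", "data": {
  "motion": [
    [0,0,0.0003,0],
    [0,0,0.0005,0],
    [0,0,0.0005,0]
  ]
}}

```text
time: 28.43
ee_pos: [0.5489, -0.0579, 0.1427]
ee_rot: [[-0.536, 0.844, -0.0], [0.844, 0.536, -0.0], [-0.0, -0.0, -1.0]]
contact_force: [-5.5, -0.8, 0.4]
grip_width: 0.273
finger_force: 30.0
```

```bash
python3 t.py
```

```text
28.4333 [ 0.54890136 -0.05788209  0.14271353] yaw 32.430173388581444 [-5.54367361 -0.84698314  0.36945682] [-0.42962397  1.44751027  0.05047099] [ 23.3  31.5 -28.8 106.2  20.1  47.3  16.7]
```

>>> {"op": "jog_arm", "data": {
  "motion": [
    [0.0002,-0.0003,0,0],
    [0.0004,-0.0006,0.0002,0],
    [0.0004,-0.0006,0.0002,0],
    [0.0004,-0.0006,0.0002,0]
  ]
}}

```text
time: 28.77
ee_pos: [0.5487, -0.0577, 0.1426]
ee_rot: [[-0.536, 0.844, 0.001], [0.844, 0.536, -0.0], [-0.001, 0.001, -1.0]]
contact_force: [-5.1, -1.4, 2.4]
grip_width: 0.267
finger_force: 30.0
```

```bash
python3 t.py
```

```text
28.7667 [ 0.5486674  -0.05772121  0.14261518] yaw 32.43178099992788 [-5.10194716 -1.38446815  2.42721918] [-0.44721212  1.26399858  0.02169372] [ 23.3  31.5 -28.8 106.3  20.1  47.2  16.7]
```

>>> {"op": "jog_arm", "data": {
  "motion": [
    [0.0004,-0.0006,0,0],
    [0.0008,-0.0012,0,0],
    [0.0008,-0.0012,0,0],
    [0.0008,-0.0012,0,0]
  ]
}}

```text
time: 29.1
ee_pos: [0.548, -0.0576, 0.1426]
ee_rot: [[-0.536, 0.844, 0.003], [0.844, 0.536, 0.0], [-0.001, 0.002, -1.0]]
contact_force: [0.3, -0.3, 2.2]
grip_width: 0.267
finger_force: 30.0
```

>>> {"op": "jog_arm", "data": {
  "motion": [
    [0,0,0,0],
    [0,0,0,0],
    [0,0,0,0],
    [0,0,0,0],
    [0,0,0,0],
    [0,0,0,0],
    [0,0,0,0],
    [0,0,0,0],
    [0,0,0,0],
    [0,0,0,0]
  ],
  "claw": 0
}}

```text
time: 29.93
ee_pos: [0.5468, -0.0577, 0.1421]
ee_rot: [[-0.536, 0.844, -0.0], [0.844, 0.536, 0.0], [0.0, -0.0, -1.0]]
contact_force: [-0.2, 0.0, -0.3]
grip_width: 0.989
finger_force: 0.0
```

>>> {"op": "jog_arm", "data": {
  "motion": [
    [0,0,0,0],
    [0,0,0,0],
    [0,0,0,0],
    [0,0,-0.01,0],
    [0,0,-0.03,0],
    [0,0,-0.06,0],
    [0,0,-0.09,0],
    [0,0,-0.12,0],
    [0,0,-0.14,0],
    [0,0,-0.14,0]
  ]
}}

```text
time: 30.77
ee_pos: [0.5493, -0.0574, 0.2875]
ee_rot: [[-0.536, 0.844, 0.008], [0.844, 0.536, -0.001], [-0.005, 0.006, -1.0]]
contact_force: [0.4, 0.2, -0.2]
grip_width: 0.999
finger_force: 0.0
```

>>> {"op": "jog_arm", "data": {
  "motion": [
    [-0.08,-0.08,0,0],
    [-0.14,-0.14,0,0],
    [-0.14,-0.14,0,0],
    [-0.14,-0.14,0,0],
    [-0.14,-0.14,0,0],
    [-0.14,-0.14,0,0],
    [-0.14,-0.14,0,0]
  ]
}}

```text
time: 31.35
ee_pos: [0.5025, -0.2529, 0.2816]
ee_rot: [[-0.533, 0.846, -0.001], [0.846, 0.533, 0.0], [0.001, -0.001, -1.0]]
contact_force: [-0.0, 1.2, -0.1]
grip_width: 0.998
finger_force: 0.0
```

Run:
```python
from h import *
t=get_image('top');s=get_image('scene')
A=cv2.resize(t['pixels'][140:290,230:430,::-1],(400,300),interpolation=2)
u=proj(s,[.55,-.058,.08]).astype(int);print(u)
B=cv2.resize(s['pixels'][u[1]-50:u[1]+40,u[0]-60:u[0]+60,::-1],(400,300),interpolation=2)
cv2.imwrite('pics/fin.png',np.hstack([A,B]))
```

```text
[339 184]
```

View pics/fin.png

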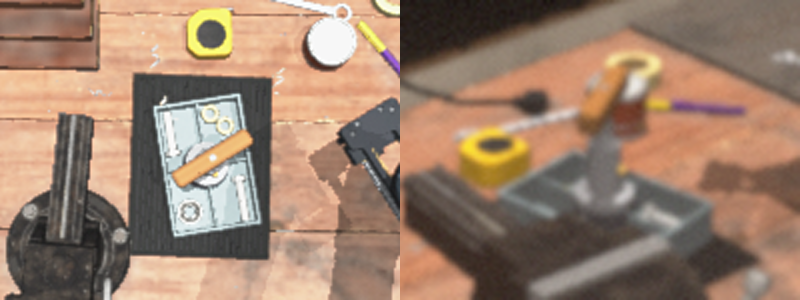

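The carrier sits wholly on the mat with the handle on and its contents in place. The tape measure and grease tin look undisturbed. The brass button shows at (623,168).

```bash
python3 -c "
from rig import *
print(job_done())"
```

```text
the job is handed in; nothing more can be done
None
```

I locked the handle onto the spigot with the button popped through its hole, lifted the carrier level, set it down wholly on the mat, and handed the job in at about 31 s; the handing-in call returned no verdict.

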